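# Take the drying canister off the warmer and shut it

### The arm

A 6-joint arm with a two-finger parallel gripper is mounted at the origin on the work surface. World frame = base frame: x ahead of the robot, y to its left, z up, the work surface at z = 0. Lengths are in mm, angles in rad, forces in N, time in s.
With the tool pointing down it reaches from about 350 to 775 mm from the base axis. Payload 7.3 kg.
Tool frame: the origin (TCP) lies on the centre line of the jaws, within the pads' length; the fingertips stand 14 mm ahead of it and the grasp point (between the pads) lies 5 mm behind it; z points along the fingers, y is the line along which they close (so a half turn about z gives the same grasp; the last joint's range is limited). The gripper opens to 92 mm and grips with 3 to 60 N. Pads are 19 mm wide; open, the fingers measure 130 mm over their backs; the gripper's body (75 mm by 190 mm) begins 47 mm behind the grasp point.
Start: joints at [-1.45, 0.342, 1.524, -0, 1.275, -0.146], TCP at [138.436, -506.438, 240.741] pointing down, gripper open.
Joint ranges: [-2.53, 2.53], [-0.77, 2.02], [0.04, 2.7], [-1, 4.14], [0.28, 2.66], [-3.11, 3.11]. Speed limits (rad/s): [2.57, 2.57, 3.14, 3.14, 3.14, 3.14].

### API

Orientations are given as [roll, pitch, yaw] about the fixed x, y, z axes, in that order (R = Rz(yaw) Ry(pitch) Rx(roll)).
In Python, from plant import get_obs, capture, bot, spot_in, trace, pinpoint gives the robot as it stands.
- The arm moves only by the tool play_rows, never from a script. Its argument "rows" is a list of rows, each a list of 2 entries, a list of its own where there are three numbers: the shift along the world's x, y, z in units of 3 cm (1.0 is 3 cm), then the turn, a rotation vector about the world's x, y, z in units of 8 degrees (1.0 is 8 degrees). A call has 1 to 12 rows; each row shifts and turns the commanded pose from where the row before left it; what a row does not reach is not made up. A row lasts 1/8 s, in which the tool goes at most 62.5 mm and 10.7 degrees, less where a joint would pass 70% of its speed; a pose out of reach is approached as far as the arm can. A call with a number of a shift or a turn outside -1 to 1 is refused whole. A call with a gripper value outside its range is refused whole. "hand" is the opening, from -1 (shut) to 1 (fully open), set as the call begins (left out, the last holds). The fingers move at their own pace and stop on an object; the grip force is fixed at half the most. Time passes only in rows, so rows that do not move let the fingers close. It gives the time, the measured TCP pose, the force, the opening and the grip force at its end, in the units of the state.
- get_obs(): the state, without advancing time (a new reading comes with each control period).
- capture(name): name is "side" or "top"; returns a dict with "frame" (420x560x3 uint8, red, green, blue), "fov_y" (degrees; the focal length in pixels is half the picture's height over the tangent of half this angle, whatever the lens; pixels are square), "cx", "cy" (the principal point, pixels), "dist" ([k1, k2, p1, p2, k3] as OpenCV has them; the pictures are not rectified), "rvec" (rotation vector, rad) and "tvec" (3), from world to camera coordinates, as OpenCV has them. Camera axes: x right, y down, z forward; pixel columns grow to the right and rows downward; lengths in mm; the calibration is good to about 2 mm. A picture is of the moment at which its call begins. There is no depth.
- bot.close_job(): hands the job in; it is judged then, once.
Trained networks look in the newest picture that a camera, given by its name, has taken for a name from the list of things; names that differ only in an ending like _2 or _b are one class to them, and where a whole thing is asked for, a point or a joint stands for the part that bears it (a point fixed in the world has none). Each returns a list of dicts, best first, with "p" (0 to 1); they miss things now and then, are a little off and sometimes report something else, mostly with a low value. They report only what shows in the picture. A call takes as long as a camera call. They do not tell look-alikes from the thing itself.
- spot_in(query, camera): "at" ([row, column] in pixels, amid what is visible of it).
- trace(query, camera): "mask" (420x560 bool, what is visible of it) and "at" ([row, column] in pixels, amid what is visible of it).
- pinpoint(query, camera): "at" ([row, column] in pixels: a listed point, or the origin of a listed thing).
The state is a dict: "time": time; "joint_positions": joint angles; "dq": joint speeds; "tau": joint torques, N m; "tool_pos": TCP position; "tcp_rot": TCP orientation; "contact_force": force on the tool from outside, world axes, zero at the start; "moment": the same for the moment, N m; "grip_width": finger opening in mm; "finger_force": force on a finger pad.
Only numpy, scipy, OpenCV 4.12 (cv2) and the standard library are available. Lean on these libraries where they do the work, as an engineer would, in place of code of your own. Each camera call takes 0.05 s, during which the arm holds its last target. There are 200 camera calls.

### The job

Lift the metal canister off the warmer and set it down gently, upright, with its whole base on the flat grey slab on the other side of the bench. Its lid stands ajar to vent: leave it ajar until the canister stands on the slab, then press the lid down until it is fully shut and level. Do not let the canister fall or tip over, and leave the other things on the bench where they are.

Things in the scene. Friction and masses are not known exactly. Their poses are not given: they have to be found in the camera images.
- canister: Loose round aluminium canister, 120 mm across, walls 105 mm high, 0.35 to 0.8 kg in all. Origin: centre of its underside, z up. A rigid steel arch handle spans it along its y axis: posts 16 x 4 mm at y = +-71 mm rise from 60 mm up to the top strap. Its lid is hinged at the -x side of the rim; +x is the raised side. At first it stands in the warmer's ring, at any yaw.
- handle (a point): Middle of the handle, on the canister's axis 172 mm above its underside: a straight rubber grip 16 x 80 x 16 mm (canister's x, y, z), long side along y, flat sides facing +-x, so the fingers close along the canister's x. At least 25 mm free between it and the ajar lid.
- lid_press (a point): Point to press, on top of the lid near its raised edge; moves with the lid, a flat disc 126 mm across, 8 mm thick. With the lid shut it lies at x = 52, y = 0, z = 113 mm in the canister's frame. The handle's grip crosses over the lid's middle, from 51 to 67 mm above the shut lid: keep the gripper's wide side parallel to the handle to stay clear of it.
- lid (a joint): Angle of the lid: 0 = shut, level, at its stop; at the start 0.13 to 0.2 rad ajar. Stiff hinge: the lid stays at whatever angle it is left; about 4 N downwards at the press point moves it.
- warmer: Warmer fixed to the bench: grey box 190 x 180 mm (x, y) with a round steel plate whose top is 55 mm above the bench. On it a ring, 132 mm inside, 142 mm outside, 10 mm high, stands around the canister's foot: lift by more than 10 mm to leave it. Origin: centre of the underside, on the bench.
- slab: Flat plain grey slab fixed to the bench, 200 x 200 x 15 mm. Origin: centre of the underside, on the bench; top face 15 mm above it. On the other side of the bench centre line from the warmer, left or right.
- hammer: Hammer lying on the bench, about 260 mm long, a bystander. Origin near its middle, at the underside.
- tin: Closed plain tin without a handle, 72 mm across and 85 mm high, a bystander. Origin: centre of its underside.
- magnet: Welding magnet, base 75 x 60 mm with an upright fin, 76 mm high, a bystander. Origin: centre of its underside.
- offcut: Offcut of steel pipe standing on end, 60 mm across and 50 mm high, a bystander. Origin: centre of its underside.
Things that resemble listed ones, but are neither listed nor needed, are in the scene too. Several things have the shape of the canister; the one meant has the colours described above.

How it is judged (in metres and radians):
On the way, in this order (a step that is already met when the one before it is completed fails the run):
1. the canister is raised clear of the warmer's ring, lid still ajar (z of canister in the frame of warmer above 0.07 m and value of joint lid above 0.06 rad), for 0.1 s.
2. the canister stands upright with its whole base on the slab, lid still ajar (x of canister in the frame of slab between -0.043 and 0.043 m and y of canister in the frame of slab between -0.043 and 0.043 m and z of canister in the frame of slab below 0.021 m and angle between canister's own z axis and vertical below 0.06 rad and linear speed of canister below 0.02 m/s and value of joint lid above 0.06 rad), for 0.2 s.
At the end, for the whole second after the job is handed in: The canister stands at rest and upright (within 0.06 rad) on the slab with its whole base on it (its centre within 43 mm of the slab's centre along each side), and the lid is shut to within 0.025 rad of level (x of canister in the frame of slab between -0.043 and 0.043 m and y of canister in the frame of slab between -0.043 and 0.043 m and z of canister in the frame of slab below 0.021 m and angle between canister's own z axis and vertical below 0.06 rad and value of joint lid below 0.025 rad and linear speed of canister below 0.02 m/s and angular speed of canister below 0.1 rad/s); the robot touches nothing.
It fails at once if the canister falls or is dropped (moves faster than 0.4 m/s without the fingers touching it) (linear speed of canister above 0.4 m/s and contact force between the fingers and canister below 0.05 N).
It fails at once if the canister is banged or dropped down (faster than 0.3 m/s within the last 10 mm above the slab's level) (z of canister in the frame of slab below 0.025 m and linear speed of canister above 0.3 m/s).
It fails at once if the canister tips by more than 0.5 rad (angle between canister's own z axis and vertical above 0.5 rad).
It fails at once if the hammer, tin, magnet or pipe offcut is shifted by more than 30 mm (distance of any of hammer, tin, magnet, offcut from where it was at the start of the episode above 0.03 m).
It also fails if it takes over 54 s, if anything falls off the work surface, if the arm or the gripper's body presses on something with over 40 N, if the wrist force passes 120 N, or if a joint passes its speed limit or range.

## Working session

There is one attempt and no reset: what is moved stays moved. The work goes in short steps, Python scripts to look and compute and a tool call to move; the robot and the scene stay as the last step left them, time stands still between calls to the robot, and variables do not carry over. Pictures are saved under pics/ and viewed, at most 10 in all, crops included, and the job is handed in when it is done.

Besides the shell and the picture viewer there is one more tool, called after "Emit:" as name(argument=value, ...), one argument or row to a line, values as JSON. play_rows: Moves the arm, as the interface text tells. Shifts and turns lie within -1 to 1; 1 stands for 3 cm of shift or 8 degrees of turn. Its arguments: {"type":"object","properties":{"rows":{"type":"array"},"hand":{"type":"number"}},"required":["rows"]}

```bash
mkdir -p pics; cat > h.py <<'E'
import numpy as np, cv2, pickle
from plant import get_obs, capture, bot, spot_in, trace, pinpoint
def cam(c):
    f=210/np.tan(np.radians(c['fov_y']/2)); K=np.array([[f,0,c['cx']],[0,f,c['cy']],[0,0,1.]])
    R=cv2.Rodrigues(np.array(c['rvec'],float))[0]; return K,np.array(c['dist'],float),R,np.array(c['tvec'],float).ravel()
def ray(c,rc):
    K,d,R,t=cam(c); u=cv2.undistortPoints(np.array([[[rc[1],rc[0]]]],float),K,d).ravel()
    return -R.T@t, R.T@np.array([u[0],u[1],1])
def at_z(c,rc,z):
    o,v=ray(c,rc); return o+v*(z-o[2])/v[2]
def tri(c1,p1,c2,p2):
    (o1,v1),(o2,v2)=ray(c1,p1),ray(c2,p2)
    s=np.linalg.lstsq(np.c_[v1,-v2],o2-o1,rcond=None)[0]
    a,b=o1+v1*s[0],o2+v2*s[1]; return (a+b)/2,np.linalg.norm(a-b)
def proj(c,P):
    K,d,R,t=cam(c); return cv2.projectPoints(np.array(P,float).reshape(-1,3),c['rvec'],c['tvec'],K,d)[0][:,0,::-1]
E
python3 - <<'E'
from h import *
np.set_printoptions(precision=1,suppress=True)
C={}
for n in('side','top'):
    C[n]=capture(n); cv2.imwrite(f'pics/{n}.png',C[n]['frame'][:,:,::-1])
    for q in('canister','handle','lid_press','warmer','slab','hammer','tin','magnet','offcut'):
        print(n,q,[(np.array(d['at']).round(0),round(d['p'],2)) for d in pinpoint(q,n)][:5])
pickle.dump(C,open('c.pkl','wb'))
print(get_obs())
E
```

```text
side canister [(array([305., 195.]), 0.96), (array([299., 280.]), 0.84), (array([329., 370.]), 0.59)]
side handle [(array([248., 181.]), 0.96), (array([238., 281.]), 0.72)]
side lid_press [(array([304., 402.]), 0.9), (array([252., 192.]), 0.76), (array([261., 260.]), 0.74), (array([217., 212.]), 0.48)]
side warmer [(array([314., 282.]), 0.88), (array([299., 279.]), 0.27)]
side slab [(array([208., 295.]), 0.75)]
side hammer [(array([172., 289.]), 0.6)]
side tin [(array([171., 294.]), 0.72)]
side magnet [(array([249., 190.]), 0.78)]
side offcut [(array([218., 210.]), 0.84)]
top canister [(array([169., 226.]), 0.97), (array([228., 216.]), 0.83), (array([295., 219.]), 0.79)]
top handle [(array([156., 218.]), 0.81), (array([293., 208.]), 0.72), (array([216., 212.]), 0.66)]
top lid_press [(array([309., 195.]), 0.88), (array([156., 238.]), 0.82), (array([209., 201.]), 0.68), (array([218., 212.]), 0.33)]
top warmer [(array([227., 223.]), 0.9)]
top slab [(array([233., 355.]), 0.64)]
top hammer [(array([203., 132.]), 0.56)]
top tin [(array([222., 429.]), 0.72)]
top magnet [(array([208., 200.]), 0.58)]
top offcut [(array([159., 331.]), 0.57)]
{'time': 1.0, 'joint_positions': array([-1.4,  0.3,  1.5, -0. ,  1.3, -0.1]), 'dq': array([ 0., -0.,  0., -0., -0.,  0.]), 'tau': array([  0. , -43.1, -24.4,   0.1,   0. ,  -0. ]), 'tool_pos': array([ 138.5, -506.4,  240.7]), 'tcp_rot': array([3.1, 0. , 0.3]), 'contact_force': array([ 0.2, -0.3,  0. ]), 'moment': array([ 0. ,  0.1, -0.1]), 'finger_force': 0.0, 'grip_width': 91.86002881789656}
```

View pics/side.png

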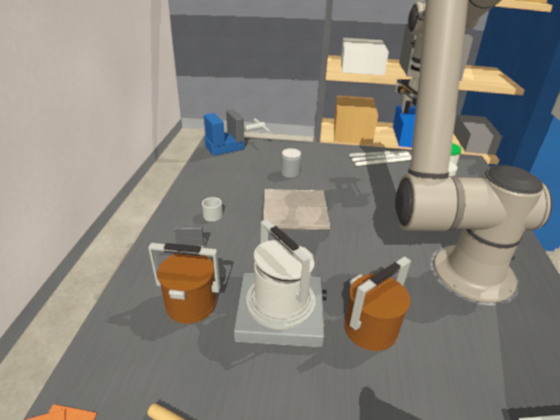

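View pics/top.png

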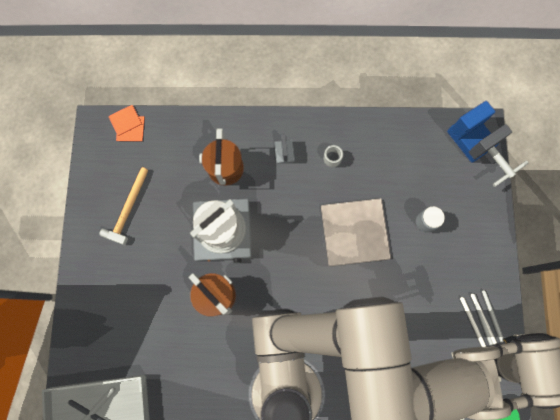

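The side view shows three canister shapes: copper at (285,190), silver in the warmer at (285,280) and copper at (305,378). In the top view they are copper at (160,222), silver at (225,218) and copper at (294,212). I choose the silver aluminium one standing in the warmer's ring. The slab is at side (208,295) and top (232,355).

```bash
python3 - <<'E'
from h import *
np.set_printoptions(precision=1,suppress=True)
C=pickle.load(open('c.pkl','rb')); s,t=C['side'],C['top']
print('cams',ray(s,(0,0))[0],ray(t,(0,0))[0])
print('handle',tri(s,(238,281),t,(216,212)))
print('press',tri(s,(261,260),t,(209,201)))
print('can',tri(s,(299,280),t,(228,216)), at_z(s,(299,280),55),at_z(t,(228,216),55))
print('slab',at_z(s,(208,295),15),at_z(t,(233,355),15))
print('warmer',at_z(s,(314,282),0),at_z(t,(227,223),0))
for n,p in dict(tin=(222,429),offcut=(159,331),magnet=(152,284),hammer=(203,132),cu1=(169,226),cu2=(295,219)).items(): print(n,at_z(t,p,0))
a=cv2.resize(s['frame'][210:350,230:350],(480,560),interpolation=3)
b=cv2.resize(t['frame'][190:270,185:255],(320,366),interpolation=3)
im=np.zeros((560,800,3),np.uint8); im[:,:480]=a; im[:366,480:]=b
cv2.imwrite('pics/crop.png',im[:,:,::-1])
for n,c,b in(('side',s,(215,275,250,320)),('top',t,(195,250,190,245))):
    f=c['frame'][b[0]:b[1],b[2]:b[3]].astype(int).max(2); m=(f<50).astype(np.uint8)
    k,l,st,ce=cv2.connectedComponentsWithStats(m)
    for i in range(1,k):
        if st[i,4]>15:
            q=np.argwhere(l==i); r=cv2.minAreaRect(q[:,::-1].astype(np.float32)); print(n,st[i],'rc',ce[i][::-1]+[b[0],b[2]],r[1],r[2], 'box',cv2.boxPoints(r)[:,::-1]+[b[0],b[2]])
E
```

```text
cams [456.8 817.3 719.9] [ 248.7   -3.1 1512.1]
handle (array([507.9, 214.1, 229.3]), np.float64(0.7827158719345997))
press (array([539.5, 252.4, 196.4]), np.float64(10.021165023873733))
can (array([502.8, 227.1,  67.2]), np.float64(1.8848658365840671)) [504.6 215.8  55. ] [504.  229.2  55. ]
slab [ 503.6 -206.    15. ] [ 499.1 -216.1   15. ]
warmer [498.7 211.7   0. ] [517.2 215.    0. ]
tin [ 540.6 -463.1    0. ]
offcut [ 754.9 -142.2    0. ]
magnet [778.4  17.4   0. ]
hammer [595.3 523.2   0. ]
cu1 [716.3 212.8   0. ]
cu2 [296.8 219.2   0. ]
```

View pics/crop.png

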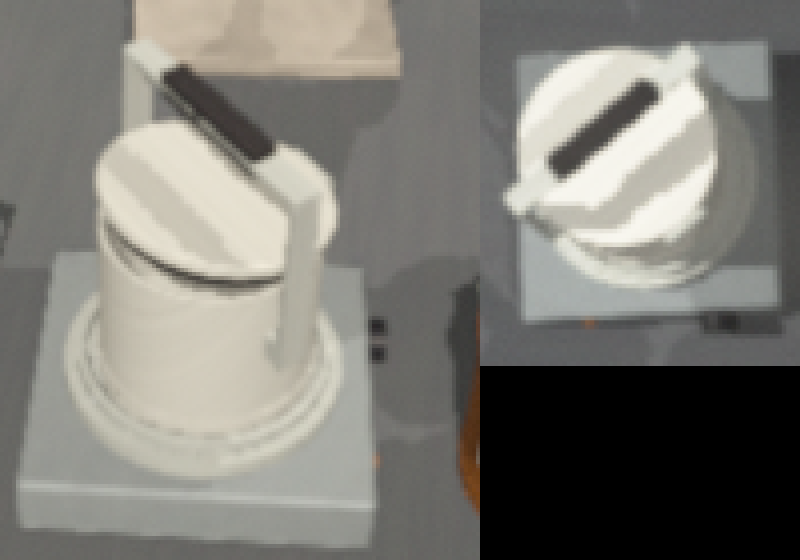

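The crop shows the silver canister in the ring with a black grip. The lid gap faces the side camera and left, crop (110,220)–(280,285), so the raised side is toward +x+y. Next I'll measure the grip and slab precisely.

```bash
python3 - <<'E'
from h import *
np.set_printoptions(precision=1,suppress=True)
C=pickle.load(open('c.pkl','rb')); s,t=C['side'],C['top']
R={}
for n,c,b in(('side',s,(220,255,262,305)),('top',t,(200,235,196,230))):
    f=c['frame'][b[0]:b[1],b[2]:b[3]].astype(int).max(2); m=(f<95).astype(np.uint8)
    k,l,st,ce=cv2.connectedComponentsWithStats(m)
    for i in range(1,k):
        if st[i,4]>15:
            q=np.argwhere(l==i); r=cv2.minAreaRect(q[:,::-1].astype(np.float32)); B=cv2.boxPoints(r)[:,::-1]+[b[0],b[2]]
            print(n,st[i],'rc',ce[i][::-1]+[b[0],b[2]],r[1],r[2]); print(at_z(c,ce[i][::-1]+[b[0],b[2]],233))
            W=np.array([at_z(c,x,233)[:2] for x in B]); e=[W[1]-W[0],W[2]-W[1]]; e=max(e,key=np.linalg.norm); print(W.mean(0),np.linalg.norm(e),np.degrees(np.arctan2(*e[::-1])))
for n in('side','top'):
    capture(n); c=C[n]
    for q in trace('slab',n)[:2]:
        P=np.argwhere(q['mask'])[:,::-1].astype(np.float32); h=cv2.convexHull(P)[:,0,::-1]
        W=np.array([at_z(c,x,15)[:2] for x in h]).astype(np.float32); print(n,'slab',round(q['p'],2),cv2.minAreaRect(W),W.min(0),W.max(0))
    for q in trace('warmer',n)[:1]:
        P=np.argwhere(q['mask'])[:,::-1].astype(np.float32); h=cv2.convexHull(P)[:,0,::-1]
        W=np.array([at_z(c,x,45)[:2] for x in h]).astype(np.float32); print(n,'warmer',round(q['p'],2),cv2.minAreaRect(W))
E
```

```text
side [  9   7  27  23 257] rc [237.8 283.9] (31.587936401367188, 10.493979454040527) 32.00538635253906
[502.3 217.  233. ]
[502.6 216.4] 74.05440814045129 142.08420742623443
top [  5   8  23  20 123] rc [217.7 211.6] (4.468691825866699, 27.013444900512695) 49.89909744262695
[501.9 214.5 233. ]
[502.1 214.2] 75.02172522626415 -47.9579986765743
side slab 0.68 ((502.92254638671875, -211.30841064453125), (199.50143432617188, 218.0521240234375), 8.53037166595459) [ 392.5 -327.4] [612.8 -97.4]
side warmer 0.7 ((498.20672607421875, 227.54295349121094), (199.8050079345703, 206.39356994628906), 3.3080365657806396)
top slab 0.77 ((503.8016357421875, -214.99114990234375), (198.12762451171875, 200.86842346191406), 7.425722122192383) [ 394.8 -324.4] [ 613.3 -106.3]
```

Emit:
play_rows(
  rows=[
    [[1,0.8,0.25],[0,0,1]],
    [[1,0.8,0.25],[0,0,1]],
    [[1,0.8,0.25],[0,0,1]],
    [[1,0.8,0.25],[0,0,1]],
    [[1,0.8,0.25],[0,0,1]],
    [[1,0.8,0.25],[0,0,1]],
    [[1,0.8,0.25],[0,0,1]],
    [[1,0.8,0.25],[0,0,1]],
    [[1,0.8,0.25],[0,0,1]],
    [[1,0.8,0.25],[0,0,1]],
    [[1,0.8,0.25],[0,0,1]],
    [[1,0.8,0.25],[0,0,1]],
  ],
  hand=1,
)

```text
time: 2.8
tool_pos: [499.4, -217.5, 331.0]
tcp_rot: [3.141, 0.0, 1.947]
contact_force: [-0.6, -0.1, 0.1]
grip_width: 91.8
finger_force: 0.0
```

Emit:
play_rows(
  rows=[
    [[0,1,0],[0,0,0.25]],
    [[0,1,0],[0,0,0.25]],
    [[0,1,0],[0,0,0.25]],
    [[0,1,0],[0,0,0.25]],
    [[0,1,0],[0,0,0.25]],
    [[0,1,0],[0,0,0.25]],
    [[0,1,0],[0,0,0.25]],
    [[0,1,0],[0,0,0.25]],
    [[0,1,0],[0,0,0.25]],
    [[0,1,0],[0,0,0.25]],
    [[0,1,0],[0,0,0]],
    [[0,1,0],[0,0,0]],
  ],
)

```text
time: 4.3
tool_pos: [498.3, 142.6, 330.8]
tcp_rot: [3.141, 0.0, 2.291]
contact_force: [0.2, 0.1, 0.5]
grip_width: 91.9
finger_force: 0.0
```

Emit:
play_rows(
  rows=[
    [[0.1,1,0],[0,0,0]],
    [[0,1,0],[0,0,0]],
    [[0,0.4,-0.8],[0,0,0]],
    [[0,0,-0.8],[0,0,0]],
    [[0,0,0],[0,0,0]],
  ],
)

```text
time: 4.92
tool_pos: [500.5, 213.5, 281.1]
tcp_rot: [-3.138, -0.002, 2.292]
contact_force: [0.5, 0.2, -0.1]
grip_width: 92.1
finger_force: 0.0
```

```bash
python3 - <<'E'
from h import *
s=capture('side')
cv2.imwrite('pics/pre.png',cv2.resize(s['frame'][150:350,200:380],(540,600),interpolation=3)[:,:,::-1])
print(get_obs()['tool_pos'])
E
```

```text
[501.22941897 213.5268461  282.62225864]
```

View pics/pre.png

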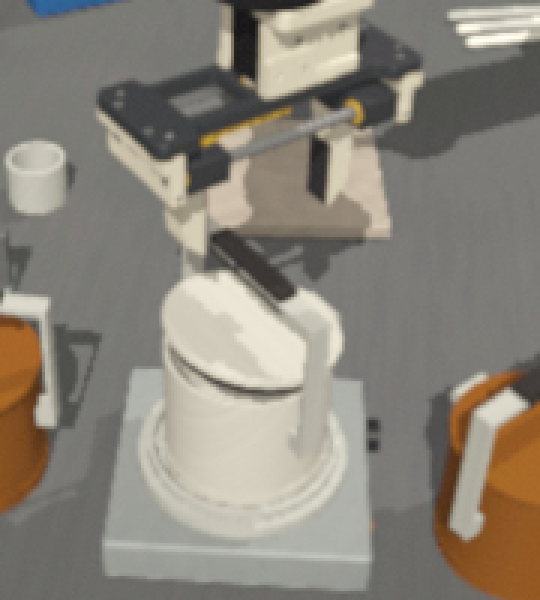

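The open fingers, at crop (195,240) and (325,180), straddle the black grip at (255,268). I'll descend.

Emit:
play_rows(
  rows=[
    [[0,0,-0.5],[0,0,0]],
    [[0,0,-0.5],[0,0,0]],
    [[0,0,-0.5],[0,0,0]],
    [[0,0,-0.45],[0,0,0]],
    [[0,0,0],[0,0,0]],
    [[0,0,0],[0,0,0]],
  ],
)

```text
time: 5.72
tool_pos: [501.7, 213.6, 224.6]
tcp_rot: [3.141, 0.0, 2.291]
contact_force: [0.4, 0.6, 0.6]
grip_width: 92.1
finger_force: 0.0
```

Emit:
play_rows(
  rows=[
    [[0,0,0],[0,0,0]],
    [[0,0,0],[0,0,0]],
    [[0,0,0],[0,0,0]],
    [[0,0,0],[0,0,0]],
    [[0,0,0],[0,0,0]],
    [[0,0,0],[0,0,0]],
    [[0,0,0],[0,0,0]],
    [[0,0,0],[0,0,0]],
  ],
  hand=-1,
)

```text
time: 6.72
tool_pos: [501.7, 213.7, 224.4]
tcp_rot: [3.141, 0.0, 2.291]
contact_force: [2.2, 1.3, 2.3]
grip_width: 16.2
finger_force: 1.4
```

Emit:
play_rows(
  rows=[
    [[0,0,0],[0,0,0]],
    [[0,0,0],[0,0,0]],
    [[0,0,0],[0,0,0]],
    [[0,0,0.1],[0,0,0]],
    [[0,0,0.2],[0,0,0]],
    [[0,0,0.2],[0,0,0]],
    [[0,0,0.2],[0,0,0]],
    [[0,0,0.2],[0,0,0]],
    [[0,0,0.1],[0,0,0]],
    [[0,0,0],[0,0,0]],
  ],
)

```text
time: 7.98
tool_pos: [501.5, 213.6, 254.5]
tcp_rot: [3.141, 0.0, 2.291]
contact_force: [-0.9, -0.5, -7.0]
grip_width: 15.7
finger_force: 30.0
```

Emit:
play_rows(
  rows=[
    [[0,0,0.3],[0,0,0]],
    [[0,-0.15,0.4],[0,0,0]],
    [[0,-0.3,0.3],[0,0,0]],
    [[0,-0.45,0.1],[0,0,0]],
    [[0,-0.6,0],[0,0,0]],
    [[0,-0.6,0],[0,0,0]],
    [[0,-0.6,0],[0,0,0]],
    [[0,-0.6,0],[0,0,0]],
    [[0,-0.6,0],[0,0,0]],
    [[0,-0.6,0],[0,0,0]],
    [[0,-0.6,0],[0,0,0]],
    [[0,-0.6,0],[0,0,0]],
  ],
)

```text
time: 9.48
tool_pos: [501.4, 41.4, 287.2]
tcp_rot: [3.141, 0.0, 2.291]
contact_force: [0.3, -0.6, -6.9]
grip_width: 15.7
finger_force: 30.0
```

Emit:
play_rows(
  rows=[
    [[0,-0.6,0],[0,0,0]],
    [[0,-0.6,0],[0,0,0]],
    [[0,-0.6,0],[0,0,0]],
    [[0,-0.6,0],[0,0,0]],
    [[0,-0.6,0],[0,0,0]],
    [[0,-0.6,0],[0,0,0]],
    [[0,-0.6,0],[0,0,0]],
    [[0,-0.6,0],[0,0,0]],
    [[0,-0.6,0],[0,0,0]],
    [[0,-0.6,0],[0,0,0]],
    [[0,-0.6,0],[0,0,0]],
    [[0,-0.6,0],[0,0,0]],
  ],
)

```text
time: 10.98
tool_pos: [501.4, -174.6, 287.2]
tcp_rot: [3.141, -0.0, 2.291]
contact_force: [-0.9, 0.6, -6.4]
grip_width: 15.7
finger_force: 30.0
```

Emit:
play_rows(
  rows=[
    [[0.05,-0.5,0],[0,0,0]],
    [[0,-0.4,0],[0,0,0]],
    [[0,-0.25,0],[0,0,0]],
    [[0,-0.1,-0.2],[0,0,0]],
    [[0,0,-0.5],[0,0,0]],
    [[0,0,-0.5],[0,0,0]],
    [[0,0,-0.5],[0,0,0]],
    [[0,0,-0.5],[0,0,0]],
    [[0,0,-0.4],[0,0,0]],
    [[0,0,-0.3],[0,0,0]],
    [[0,0,0],[0,0,0]],
    [[0,0,0],[0,0,0]],
  ],
)

```text
time: 12.48
tool_pos: [503.2, -211.1, 200.7]
tcp_rot: [3.141, 0.001, 2.291]
contact_force: [-0.5, 0.4, -6.8]
grip_width: 15.6
finger_force: 30.0
```

```bash
python3 - <<'E'
from h import *
s=capture('side');t=capture('top');print(get_obs()['tool_pos'],get_obs()['contact_force'])
a=cv2.resize(s['frame'][120:250,220:350],(400,400),interpolation=3)
b=cv2.resize(t['frame'][180:290,300:410],(400,400),interpolation=3)
cv2.imwrite('pics/pl.png',np.hstack([a,b])[:,:,::-1])
E
```

```text
[ 503.25563321 -211.13174231  200.88800452] [-0.18215939  0.12542943 -7.26511408]
```

View pics/pl.png

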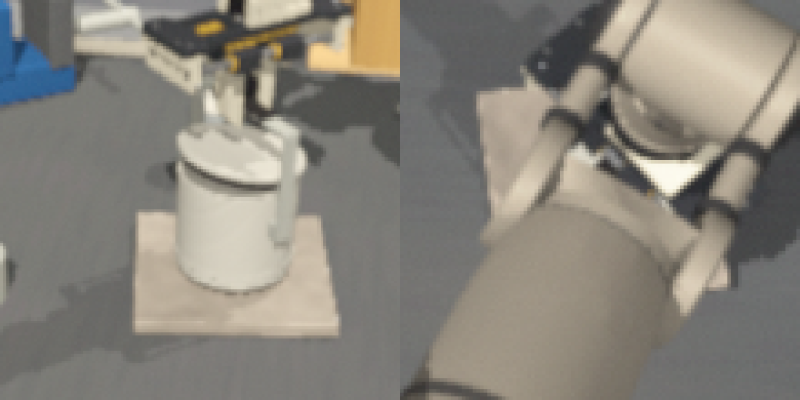

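The canister hangs upright over the slab's middle, with its base at side crop (235,285) and the lid still ajar. I'll lower it slowly.

Emit:
play_rows(
  rows=[
    [[0,-0.05,-0.2],[0,0,0]],
    [[0,0,-0.15],[0,0,0]],
    [[0,0,-0.1],[0,0,0]],
    [[0,0,-0.05],[0,0,0]],
    [[0,0,-0.03],[0,0,0]],
    [[0,0,0],[0,0,0]],
    [[0,0,0],[0,0,0]],
  ],
)

```text
time: 13.45
tool_pos: [503.0, -212.5, 184.4]
tcp_rot: [3.141, 0.0, 2.291]
contact_force: [-0.4, -0.1, -7.0]
grip_width: 15.8
finger_force: 30.0
```

Emit:
play_rows(
  rows=[
    [[0,0,-0.03],[0,0,0]],
    [[0,0,-0.03],[0,0,0]],
    [[0,0,0],[0,0,0]],
    [[0,0,0],[0,0,0]],
  ],
)

```text
time: 13.95
tool_pos: [503.4, -212.3, 184.1]
tcp_rot: [3.14, 0.002, 2.292]
contact_force: [-1.1, 2.4, 5.2]
grip_width: 15.4
finger_force: 30.0
```

Emit:
play_rows(
  rows=[
    [[0,0,0],[0,0,0]],
    [[0,0,0],[0,0,0]],
    [[0,0,0],[0,0,0]],
    [[0,0,0],[0,0,0]],
    [[0,0,0],[0,0,0]],
    [[0,0,0],[0,0,0]],
  ],
  hand=0.2,
)

```text
time: 14.7
tool_pos: [502.9, -212.5, 182.5]
tcp_rot: [3.142, -0.0, 2.291]
contact_force: [-0.3, -0.0, -0.1]
grip_width: 55.1
finger_force: 0.0
```

Emit:
play_rows(
  rows=[
    [[0,0,0.3],[0,0,0]],
    [[0,0,0.6],[0,0,0]],
    [[0,0,0.9],[0,0,0]],
    [[0,0,1],[0,0,0]],
    [[0,0,1],[0,0,0]],
    [[0.5,0.5,0],[0,0,-1]],
    [[0.5,0.5,0],[0,0,-1]],
    [[0,0,0],[0,0,-1]],
    [[0,0,0],[0,0,-1]],
    [[0,0,0],[0,0,-1]],
    [[0,0,0],[0,0,-1]],
    [[0,0,0],[0,0,-1]],
  ],
)

```text
time: 16.2
tool_pos: [532.9, -182.5, 297.2]
tcp_rot: [3.141, 0.0, 1.309]
contact_force: [0.3, 0.8, 0.8]
grip_width: 55.2
finger_force: 0.0
```

Emit:
play_rows(
  rows=[
    [[0.3,0.17,0],[0,0,-1]],
    [[0,0,0],[0,0,-1]],
    [[0,0,0],[0,0,-1]],
    [[0,0,0],[0,0,-1]],
    [[0,0,0],[0,0,-0.25]],
    [[0,0,0],[0,0,0]],
  ],
  hand=-1,
)

```text
time: 16.95
tool_pos: [541.9, -177.3, 296.9]
tcp_rot: [3.141, -0.0, 0.723]
contact_force: [-0.4, 0.1, 0.5]
grip_width: 1.9
finger_force: 0.0
```

```bash
python3 - <<'E'
from h import *
np.set_printoptions(precision=1,suppress=True)
s=capture('side');t=capture('top');o=get_obs();print(o['tool_pos'],o['tcp_rot'],o['contact_force'])
for q in('handle','lid_press','canister'):
    for n,c,z in(('side',s,None),('top',t,None)):
        z={'handle':187,'lid_press':145,'canister':15}[q]
        print(q,n,[(at_z(c,d['at'],z),np.array(d['at']),round(d['p'],2)) for d in pinpoint(q,n) if abs(at_z(c,d['at'],z)[1]+213)<90])
a=cv2.resize(s['frame'][120:250,220:350],(400,400),interpolation=3)
b=cv2.resize(t['frame'][180:290,300:410],(400,400),interpolation=3)
cv2.imwrite('pics/pr.png',np.hstack([a,b])[:,:,::-1])
E
```

```text
[ 541.9 -177.4  296.7] [ 3.1 -0.   0.7] [-0.6  1.2 -0. ]
handle side [(array([ 511.2, -207.4,  187. ]), array([159.1, 295.5]), 0.67)]
handle top [(array([ 500.3, -211.3,  187. ]), array([222.8, 361.6]), 0.51)]
lid_press side [(array([ 552.5, -206.6,  145. ]), array([170.7, 281. ]), 0.68)]
lid_press top [(array([ 540.4, -170.5,  145. ]), array([212.1, 345.5]), 0.64), (array([ 706.3, -129.5,  145. ]), array([159. , 331.2]), 0.43)]
canister side [(array([ 501.8, -207.4,   15. ]), array([207.8, 295.6]), 0.76)]
canister top [(array([ 494.8, -209.6,   15. ]), array([234.3, 353. ]), 0.58)]
```

View pics/pr.png

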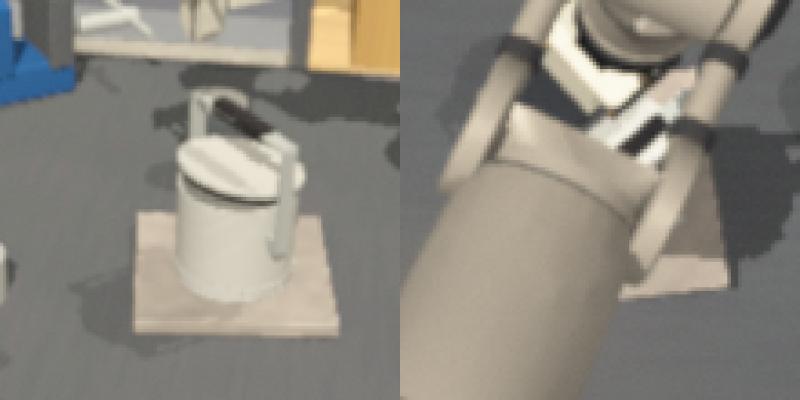

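The canister stands upright on the slab at side crop (235,290) with the lid ajar. The closed gripper is above its raised edge, so I'll press down.

Emit:
play_rows(
  rows=[
    [[0.05,0.05,-0.8],[0,0,0]],
    [[0,0,-0.8],[0,0,0]],
    [[0,0,-0.8],[0,0,0]],
    [[0,0,-0.7],[0,0,0]],
    [[0,0,-0.5],[0,0,0]],
    [[0,0,-0.4],[0,0,0]],
    [[0,0,0],[0,0,0]],
  ],
)

```text
time: 18.23
tool_pos: [543.2, -175.7, 175.9]
tcp_rot: [-3.14, 0.001, 0.721]
contact_force: [-0.3, 0.2, 0.2]
grip_width: 0.5
finger_force: 0.0
```

Emit:
play_rows(
  rows=[
    [[0,0,-0.1],[0,0,0]],
    [[0,0,-0.1],[0,0,0]],
    [[0,0,-0.1],[0,0,0]],
    [[0,0,-0.1],[0,0,0]],
    [[0,0,-0.1],[0,0,0]],
    [[0,0,-0.1],[0,0,0]],
    [[0,0,0],[0,0,0]],
  ],
)

```text
time: 19.1
tool_pos: [543.6, -175.9, 158.5]
tcp_rot: [3.141, -0.0, 0.721]
contact_force: [1.6, 1.8, 2.0]
grip_width: 0.6
finger_force: 0.9
```

Emit:
play_rows(
  rows=[
    [[0,0,-0.1],[0,0,0]],
    [[0,0,-0.1],[0,0,0]],
    [[0,0,-0.1],[0,0,0]],
    [[0,0,-0.1],[0,0,0]],
    [[0,0,-0.05],[0,0,0]],
    [[0,0,0],[0,0,0]],
  ],
)

```text
time: 19.85
tool_pos: [543.1, -175.9, 144.7]
tcp_rot: [-3.141, 0.001, 0.721]
contact_force: [1.6, 0.0, 1.6]
grip_width: 0.6
finger_force: 0.7
```

Emit:
play_rows(
  rows=[
    [[0,0,-0.04],[0,0,0]],
    [[0,0,-0.04],[0,0,0]],
    [[0,0,-0.04],[0,0,0]],
    [[0,0,0],[0,0,0]],
    [[0,0,0],[0,0,0]],
  ],
)

```text
time: 20.48
tool_pos: [543.3, -175.9, 142.0]
tcp_rot: [3.141, 0.0, 0.721]
contact_force: [-1.0, 0.8, 7.4]
grip_width: 0.5
finger_force: 3.6
```

Emit:
play_rows(
  rows=[
    [[0,0,-0.03],[0,0,0]],
    [[0,0,-0.03],[0,0,0]],
    [[0,0,0],[0,0,0]],
    [[0,0,0],[0,0,0]],
  ],
)

```text
time: 20.98
tool_pos: [543.5, -175.9, 141.7]
tcp_rot: [3.14, -0.0, 0.721]
contact_force: [-3.5, 2.1, 17.1]
grip_width: 0.2
finger_force: 8.3
```

The lid is at its stop: the force rises to 17 N with no further travel. I'll retreat upward and check.

Emit:
play_rows(
  rows=[
    [[0,0,0.2],[0,0,0]],
    [[0,0,0.5],[0,0,0]],
    [[0,0,0.9],[0,0,0]],
    [[0,0,1],[0,0,0]],
    [[0,0,1],[0,0,0]],
    [[0,0,1],[0,0,0]],
    [[0,0.8,0.5],[0,0,0]],
    [[0,1,0],[0,0,0]],
    [[0,1,0],[0,0,0]],
    [[0,1,0],[0,0,0]],
    [[0,1,0],[0,0,0]],
    [[0,0,0],[0,0,0]],
  ],
)

```text
time: 22.48
tool_pos: [543.3, -30.3, 293.1]
tcp_rot: [-3.142, -0.0, 0.723]
contact_force: [0.7, 0.7, 1.1]
grip_width: 0.8
finger_force: 0.0
```

```bash
python3 - <<'E'
from h import *
s=capture('side');t=capture('top');o=get_obs();print(o['tool_pos'],o['contact_force'])
a=cv2.resize(s['frame'][120:250,220:350],(400,400),interpolation=3)
b=cv2.resize(t['frame'][180:290,300:410],(400,400),interpolation=3)
cv2.imwrite('pics/end.png',np.hstack([a,b])[:,:,::-1])
E
```

```text
[543.43339757 -32.1818947  292.88230603] [ 0.45253946  0.05398716 -0.12603367]
```

View pics/end.png

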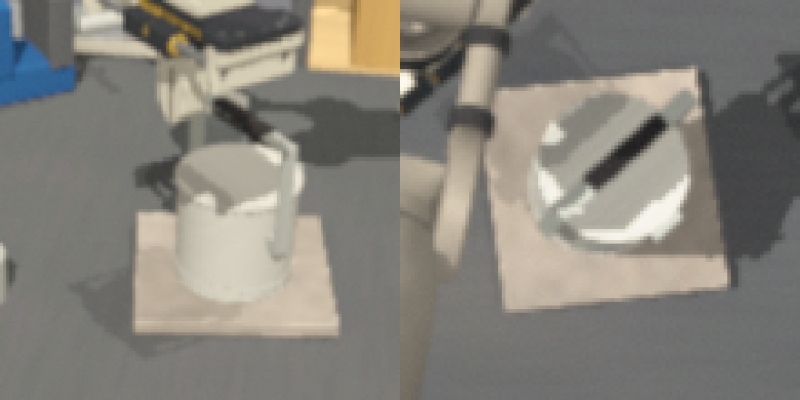

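The lid is flush, with no gap at side crop (235,205). The canister is upright and central on the slab, its lid at top crop (610,170), and the robot is clear.

```bash
python3 -c "
from plant import bot
print(bot.close_job())"
```

```text
the job is handed in; nothing more can be done
None
```

The canister stands upright in the middle of the slab with its lid pressed fully shut, nothing else on the bench was touched as far as I could tell, and the job is handed in; no verdict was returned.

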